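# Close the custard delivery crate

### The arm

A 7-joint arm with a two-finger parallel gripper is mounted at the origin on the work surface. World frame = base frame: x ahead of the robot, y to its left, z up, the work surface at z = 0. Lengths are in mm, angles in rad, forces in N, time in s.
With the tool pointing down it reaches from about 400 to 850 mm from the base axis. Payload 4.4 kg.
Tool frame: the origin (TCP) lies between the finger pads; the fingertips stand manip.tips_ahead ahead of it and the grasp point (between the pads) is the TCP (manip.tips_ahead is the distance from the TCP to the fingertips, in mm); z points along the fingers, y is the direction in which the jaws open and shut (so a half turn about z gives the same grasp; the last joint's range is limited). The gripper opens to 94 mm and grips with 3 to 60 N. Pads are 16 mm wide; open, the fingers measure 119 mm over their backs; the gripper's body (75 mm by 177 mm) begins 78 mm behind the grasp point.
Start: joints at [-1.379, 0.628, 0.038, 1.517, -0.027, 0.996, -0.02], TCP at [165.694, 628.541, 196.678] pointing down, gripper open.
Joint ranges: [-3.06, 3.06], [-0.37, 2.12], [-1.25, 1.32], [0.18, 2.47], [-1.1, 4.24], [0.23, 1.98], [-2.94, 2.94]. Speed limits (rad/s): [2.57, 2.57, 3.14, 3.14, 3.14, 3.14, 3.14].

### API

Orientations are given as a unit quaternion [x, y, z, w].
In Python, from workcell import manip gives the robot as it stands.
- The arm moves only by the tool play_rows, never from a script. Its argument "deltas" is text: rows parted by semicolons, each of 5 numbers parted by spaces: the opening, from 0 (shut) to 1 (fully open), then the shift along the world's x, y, z in m, then the turn about the world's z in degrees. In form: hand x y z roll; .... A call has 1 to 10 rows; each row shifts and turns the commanded pose from where the row before left it; what a row does not reach is not made up. A row lasts 1/8 s, in which the tool goes at most 62.5 mm and 10.7 degrees, less where a joint would pass 70% of its speed; a pose out of reach is approached as far as the arm can. A call with a gripper value outside its range is refused whole. The fingers move at their own pace and stop on an object; "squeeze" is the grip in N (left out, the last holds). Time passes only in rows, so rows that do not move let the fingers close. It gives the time, the measured TCP pose, the force and the opening at its end, in the units of the state.
- manip.read_state(): the state, without advancing time (a new reading comes with each control period).
- manip.capture(name): name is "side" or "top" or "wrist"; returns a dict with "image" (480x640x3 uint8, blue, green, red), "fx", "fy", "cx", "cy" (pixels), "rvec" (rotation vector, rad) and "tvec" (3), from world to camera coordinates, as OpenCV has them. Camera axes: x right, y down, z forward; pixel columns grow to the right and rows downward; lengths in mm; the calibration is good to about 2 mm. A picture is of the moment at which its call begins. There is no depth.
- manip.close_job(): hands the job in, once; it reports no verdict.
The state is a dict: "time": time; "joint_pos": joint angles; "joint_velocities": joint speeds; "joint_efforts": joint torques, N m; "tcp_pos": TCP position; "tcp_rot": TCP orientation; "ft_force": force on the tool from outside, world axes, zero at the start; "torque": the same for the moment, N m; "gripper_width": finger opening in mm.
Only numpy, scipy, OpenCV 4.12 (cv2) and the standard library are available. Lean on these libraries where they do the work, as an engineer would, in place of code of your own. Each camera call takes 0.05 s, during which the arm holds its last target.

### The job

The crate of custard jars is ready to go out: first push the upright metal flap with the fingertips until it is folded down flat over the jars, and only then push the crate's hinged cover over and press it fully shut. Push gently, and do not lift or shift the jars or any of the other kitchen things.

Things in the scene. Friction and masses are not known exactly. Their poses are not given: they have to be found in the camera images.
- crate: White plastic delivery crate, open box 260 (its x) by 220 (its y) by 90 high, walls 6, fixed to the table. Origin: centre of its underside, on the table. Four closed jars stand inside. The flap is hinged along its -y wall, the cover along its +y wall; both hinge lines run along the crate's x. The crate may be turned up to about 20 degrees either way; at yaw 0 its x points away from the robot and the cover is on the robot's left.
- flap (a joint): Angle of the hold-down flap, rad: 0 = folded down flat inside the crate, its slightly springy stop; pi/2 = upright; starts at 1.45 to 1.75. A plain aluminium plate 228 wide (along crate x), 150 long from hinge to free edge, 5 thick. It folds towards crate +y. Its hinge rubs: it stays at any angle where it is left, and moves with a push of about 1 to 3 N near its free edge. Folded down, its upper face is 71 above the table, 19 below the crate's rim.
- flap_hinge (a point): Middle of the flap's hinge line, at (0, -98, 66) mm in the crate's frame; it does not move. It lies on the flap's lower face (the face towards the jars when folded).
- flap_edge (a point): Middle of the flap's free edge, on the face that is up when folded (faces crate -y, away from the cover, when upright); 150 from the hinge along the flap and 5 off its lower face.
- cover (a joint): Angle of the crate's hinged cover, rad: 0 = shut level on the rim, its slightly springy stop; pi/2 = upright; starts at 1.5 to 1.85 (leaning slightly outward). White plastic plate 264 wide (along crate x), 228 long from hinge to free edge, 8 thick, with a lip 14 deep under its free edge. It swings towards crate -y. Its hinge rubs: it stays where it is left, and moves with a push of about 2 to 5 N near its free edge. An upright flap blocks it.
- cover_hinge (a point): Middle of the cover's hinge line, at (0, +110, 90) mm in the crate's frame; it does not move. It lies on the cover's inner face (the underside when shut).
- cover_edge (a point): Middle of the cover's free edge, on its outer face (the top when shut; faces crate +y when upright); 228 from the hinge along the cover and 8 off its inner face.
- custard0: Closed amber glass custard jar, 54 in diameter, 50 high, loose on the crate's floor, below the folded flap. Origin: centre of its underside. To stay in the crate.
- custard1: Closed amber glass custard jar, 54 in diameter, 50 high, loose on the crate's floor, below the folded flap. Origin: centre of its underside. To stay in the crate.
- custard2: Closed amber glass custard jar, 54 in diameter, 50 high, loose on the crate's floor, below the folded flap. Origin: centre of its underside. To stay in the crate.
- custard3: Closed amber glass custard jar, 54 in diameter, 50 high, loose on the crate's floor, below the folded flap. Origin: centre of its underside. To stay in the crate.
- spoon: Steel spoon with a wooden handle, about 200 long, lying on the table in front of the crate. Origin: underside near its middle. Bystander: leave it alone.
- tin: Steel tin with a paper band, 64 in diameter, 85 high, beside the crate on the flap's side. Origin: centre of its underside. Bystander: leave it alone.
- sugar: Clear glass jar with wooden lid, 72 in diameter, 100 high, beside the crate on the cover's side. Origin: centre of its underside. Bystander: leave it alone.
- bowl: Steel mixing bowl, 150 across, 75 high. Origin: centre of its underside. Bystander: leave it alone.
- mug: White mug, 80 across, 85 high. Origin: centre of its underside. Bystander: leave it alone.
- cake_ring: Steel cake ring, 110 across, 50 high, to the right of the crate. Origin: centre of its underside. Bystander: leave it alone.
There are look-alikes about, which are no part of the job. What is shaped like the custard1 but red is not meant. What is shaped like the custard0 but green is not meant.

How it is judged:
By the outcome, as a careful person would: the job done as asked, in the order asked, and still so for the second after the job is handed in, with the robot touching nothing.
It also fails if it takes over 54 s, if anything falls off the work surface, if the arm or the gripper's body presses on something with over 40 N, if the wrist force passes 120 N, or if a joint passes its speed limit or range.

## Working session

There is one attempt and no reset: what is moved stays moved. The work goes in short steps, Python scripts to look and compute and a tool call to move; the robot and the scene stay as the last step left them, time stands still between calls to the robot, and variables do not carry over. Pictures are saved under pics/ and viewed, and the job is handed in when it is done.

Besides the shell and the picture viewer there is one more tool, called after "Emit:" as name(argument=value, ...), one argument or row to a line, values as JSON. play_rows: Moves the arm, as the interface text tells. Its arguments: {"type":"object","properties":{"deltas":{"type":"string"},"squeeze":{"type":"number"}},"required":["deltas"]}

```bash
mkdir -p pics; ls; python3 - <<'E'
from workcell import manip
import cv2
print(manip.tips_ahead); s=manip.read_state(); print(s)
for n in("side","top","wrist"):
    c=manip.capture(n); cv2.imwrite(f"pics/{n}0.png",c["image"]); print(n,c["fx"],c["fy"],c["cx"],c["cy"],c["rvec"],c["tvec"])
E
```

```text
pics
19.0
{'time': 0.0, 'joint_pos': array([-1.37883109,  0.62934293,  0.03844752,  1.51834924, -0.0269879 ,
        0.9963298 , -0.01999716]), 'joint_velocities': array([-1.36908661e-03, -2.84746853e-04,  3.43257567e-04, -1.26975202e-03,
        2.24803787e-05,  1.98310358e-03, -1.23148919e-04]), 'joint_efforts': array([ 8.48256677e-04, -5.49719632e+01,  1.14283305e+00, -1.86638027e+01,
       -5.25872153e-02,  2.34513672e-02,  1.58269731e-04]), 'tcp_pos': array([165.50148724, 627.86194954, 195.76234922]), 'tcp_rot': array([ 1.28523398e-01,  9.91706016e-01, -9.49913479e-04, -1.03783730e-04]), 'ft_force': array([-0.16313798,  0.04607169,  0.41812727]), 'torque': array([ 0.00975767, -0.01581535, -0.02944923]), 'gripper_width': 94.02331903190341}
side 612.8761759190833 612.8761759190833 324.13790961804926 248.98834842335242 [ 2.16570592 -1.1035991   0.45435884] [-353.74629906  399.53280731 1300.73070832]
top 459.1572177286244 459.1572177286244 325.2202107623379 234.8320171668985 [ 2.1983083  -2.1738019   0.09628959] [ -13.91503101  570.95636995 1445.89930871]
wrist 352.8684645185344 352.8684645185344 317.26637272311 238.57176101300277 [-2.33409713 -1.8001445  -0.20979681] [-648.78797518  -23.86696385  388.84283333]
```

View pics/side0.png

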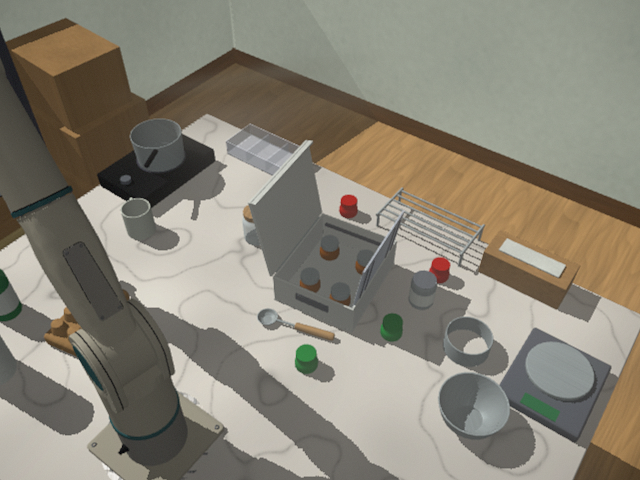

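View pics/top0.png

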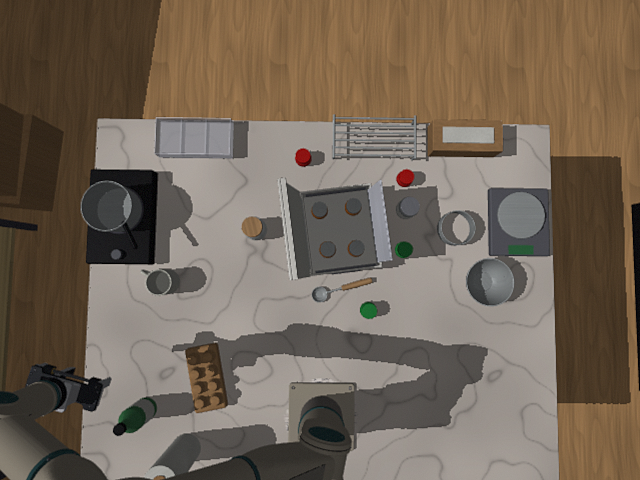

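View pics/wrist0.png

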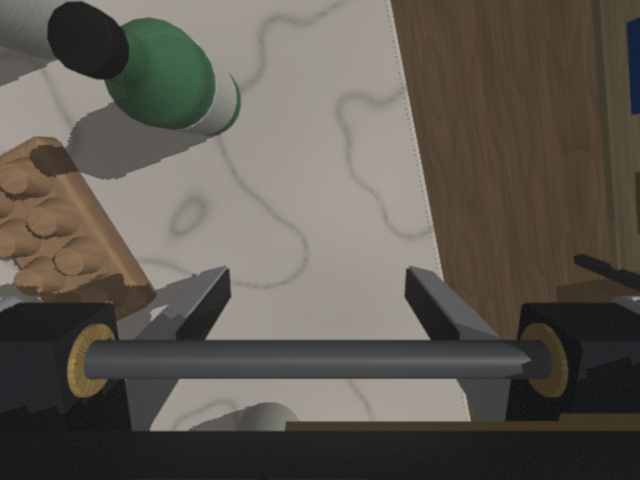

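The top view shows the crate at about (340,230), with the cover standing on its left (285,230) and the flap on its right (381,222). I'll enlarge both views.

```bash
python3 - <<'E'
import cv2
a=cv2.imread("pics/top0.png")[160:300,230:430]; cv2.imwrite("pics/topc.png",cv2.resize(a,None,fx=4,fy=4,interpolation=cv2.INTER_CUBIC))
a=cv2.imread("pics/side0.png")[130:345,240:460]; cv2.imwrite("pics/sidec.png",cv2.resize(a,None,fx=2.75,fy=2.75,interpolation=cv2.INTER_CUBIC))
E
```

```text
(no output)
```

View pics/topc.png

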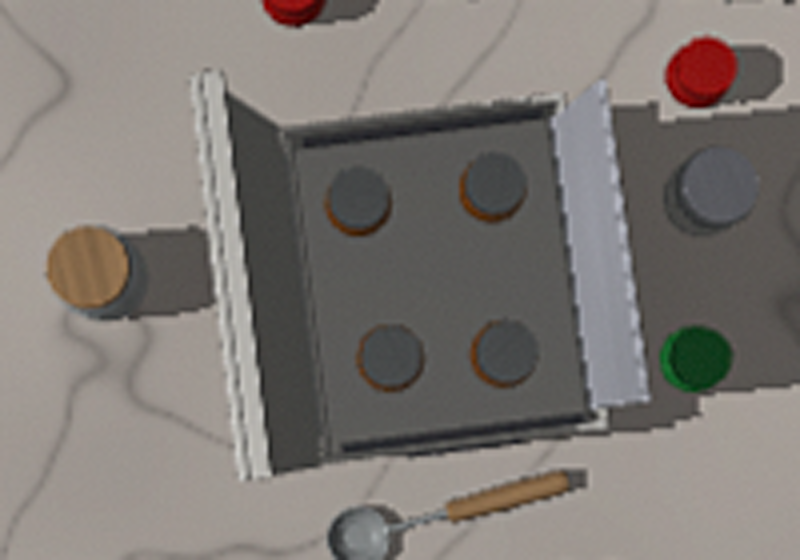

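View pics/sidec.png

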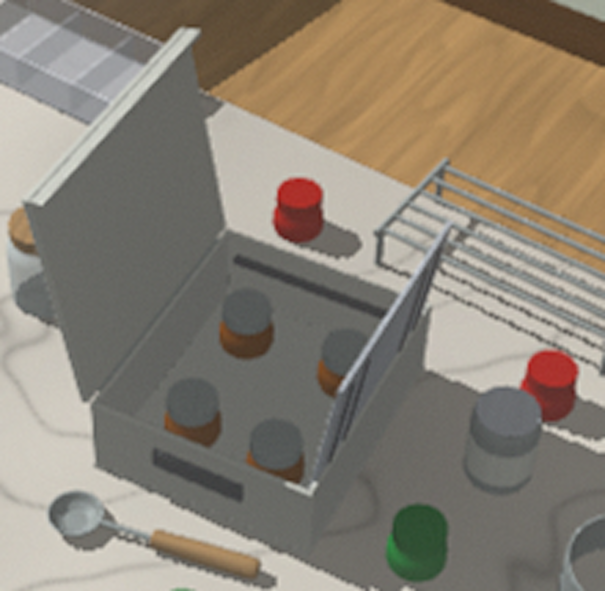

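```bash
cat > h.py <<'E'
import numpy as np, cv2
from scipy.optimize import least_squares
def flp(a,x,l,o): # along l, off lower face o (up when folded)
    return np.array([x,-98+l*np.cos(a)-o*np.sin(a),66+l*np.sin(a)+o*np.cos(a)])
def cov(a,x,l,o):
    return np.array([x,110-l*np.cos(a)+o*np.sin(a),90+l*np.sin(a)+o*np.cos(a)])
def W(p,q): 
    c,s=np.cos(p[2]),np.sin(p[2]); return np.array([p[0]+c*q[0]-s*q[1],p[1]+s*q[0]+c*q[1],q[2]])
def proj(c,P): return cv2.projectPoints(np.array(P,float).reshape(-1,1,3),c["rvec"],c["tvec"],np.array([[c["fx"],0,c["cx"]],[0,c["fy"],c["cy"]],[0,0,1]]),None)[0].reshape(-1,2)
def unproj(c,u,z):
    R=cv2.Rodrigues(c["rvec"])[0]; d=R.T@np.array([(u[0]-c["cx"])/c["fx"],(u[1]-c["cy"])/c["fy"],1]); o=-R.T@np.asarray(c["tvec"]).ravel()
    return o+d*(z-o[2])/d[2]
E
cat > fit.py <<'E'
from h import *
from workcell import manip
T=manip.capture("top");S=manip.capture("side")
t=lambda u,v:(T,(u/4+230,v/4+160)); s=lambda u,v:(S,(u/2.75+240,v/2.75+130))
K=lambda *q:(lambda p:np.array(q,float))
F=lambda x,l,o:(lambda p:flp(p[3],x,l,o)); C=lambda x,l,o:(lambda p:cov(p[4],x,l,o))
obs=[(t(563,97),K(130,-110,90)),(t(606,425),K(-130,-110,90)),(t(607,83),F(114,150,5)),(t(648,402),F(-114,150,5)),
(t(193,75),C(132,228,8)),(t(243,480),C(-132,228,8)),(t(324,462),C(-132,0,0)),
(s(93,402),K(-130,110,90)),(s(316,488),K(-130,-110,90)),(s(431,310),K(130,-110,90)),(s(228,232),K(130,110,90)),(s(97,465),K(-130,110,0)),(s(308,545),K(-130,-110,0)),
(s(447,228),F(114,150,0)),(s(190,28),C(132,228,8)),(s(26,205),C(-132,228,8))]
f=lambda p:np.concatenate([proj(o[0][0],W(p,o[1](p)))[0]-o[0][1] for o in obs])
r=least_squares(f,[560,0,0.1,1.6,1.65],loss='soft_l1',x_scale=[100,100,.1,.1,.1])
print(r.x); print(f(r.x).reshape(-1,2).round(1))
p=r.x
print("edge flap",W(p,flp(p[3],0,150,5)),W(p,flp(p[3],0,150,0)),"cov",W(p,cov(p[4],0,228,8)))
for n,u,z in(("tin",(408,205.5),85),("green",(404,249),50),("sugar",(252,226.5),100),("red",(405,177),50),("rack",(340,125),100),("mug",(160,275),85)): print(n,unproj(T,u,z).round())
E
python3 fit.py
```

```text
[ 5.82901344e+02 -5.58081174e+01  1.35776356e-01  1.69987335e+00
  1.73754982e+00]
[[ 0.6 -0.9]
 [ 1.2  1. ]
 [-0.5 -0.8]
 [ 0.3  0.1]
 [ 0.7 -0.2]
 [ 0.3  0.4]
 [-0.2  1.5]
 [-0.9 -0.2]
 [-1.1  2.5]
 [ 1.3 -2.8]
 [ 0.1 -2.2]
 [-0.6  0.1]
 [ 0.2  4.6]
 [ 0.6 -3.8]
 [-1.3 -1.1]
 [ 0.1 -2.2]]
edge flap [ 599.45124899 -176.94908521  214.10857368] [ 598.78008137 -172.03631408  214.75216816] cov [561.82141088  98.49147305 313.50951766]
tin [ 660. -261.   85.]
green [ 527. -255.   50.]
sugar [588. 215. 100.]
red [ 756. -259.   50.]
rack [906. -49. 100.]
mug [438. 492.  85.]
```

```bash
python3 - <<'E'
from h import *
from workcell import manip
from scipy.spatial.transform import Rotation as R
c=manip.capture("wrist"); s=manip.read_state()
o=-cv2.Rodrigues(c["rvec"])[0].T@np.asarray(c["tvec"]).ravel()
print("cam in tool",R.from_quat(s["tcp_rot"]).inv().apply(o-s["tcp_pos"]))
p=[583,-56,.136]
for q in [(-10,-165,230),(-10,-140,180)]: print(W(p,q))
E
```

```text
cam in tool [  67.49758651   -0.33429203 -186.62920694]
[ 595.46322645 -220.83224195  230.        ]
[ 592.07369783 -196.06308581  180.        ]
```

Choice: several items could be confused with what I need. The cover is the white plate at top (285,230), with the white crate rim beside it. The flap is the grey plate at top (381,222). The tin (408,205) and the rack (375,138) are also grey. The red jars (303,157)/(405,177) and green jars (404,249)/(369,310) are look-alikes. The enlarged crops confirm which plates are the flap and the cover. I'll close the gripper, rise, and travel over.

Emit:
play_rows(
  deltas="0 0 0 0.06 0; 0 0 0 0.06 0; 0 0 0 0.06 0; 0 0 0 0.06 0; 0 0.0475 -0.038 0 -6.7; 0 0.0475 -0.038 0 -6.7; 0 0.0475 -0.038 0 -6.7; 0 0.0475 -0.038 0 -6.7; 0 0.0475 -0.038 0 -6.7; 0 0.0475 -0.038 0 -6.7",
  squeeze=10,
)

```text
time: 1.55
tcp_pos: [451.9, 399.1, 436.9]
tcp_rot: [0.463, 0.886, 0.0, -0.0]
ft_force: [0.0, 0.2, -0.2]
gripper_width: 0.9
```

Emit:
play_rows(
  deltas="0 0.014 -0.056 0 -6.8; 0 0.014 -0.056 0 -6.8; 0 0.014 -0.056 0 -6.8; 0 0.014 -0.056 0 -6.8; 0 0.014 -0.056 0 0; 0 0.014 -0.056 0 0; 0 0.014 -0.056 0 0; 0 0.014 -0.056 0 0; 0 0.014 -0.056 0 0; 0 0.014 -0.056 0 0",
)

```text
time: 2.8
tcp_pos: [591.0, -160.9, 436.7]
tcp_rot: [0.657, 0.754, 0.0, -0.0]
ft_force: [-0.3, 0.4, 0.4]
gripper_width: 0.8
```

Emit:
play_rows(
  deltas="0 0.003 -0.060 0 0; 0 0 -0.008 -0.06 0; 0 0 0 -0.06 0;0 0 0 -0.06 0;0 0 0 0 0",
)

```text
time: 3.42
tcp_pos: [590.8, -225.5, 252.6]
tcp_rot: [0.657, 0.754, -0.002, -0.005]
ft_force: [-0.3, 0.5, 0.3]
gripper_width: 0.5
```

```bash
cat > look.py <<'E'
import sys
from h import *
from workcell import manip
s=manip.read_state(); print(s["time"],s["tcp_pos"].round(1),s["tcp_rot"].round(3),s["ft_force"].round(1))
n=sys.argv[1]
a=manip.capture("top")["image"][150:310,220:430]; b=manip.capture("side")["image"][110:350,220:480]
cv2.imwrite(f"pics/{n}.png",np.hstack([cv2.resize(a,(400,305),interpolation=3),cv2.resize(b,(330,305),interpolation=3)]))
E
python3 look.py a1
```

```text
3.425 [ 590.8 -225.5  252.6] [ 0.657  0.754 -0.002 -0.005] [-0.3  0.5  0.3]
```

View pics/a1.png

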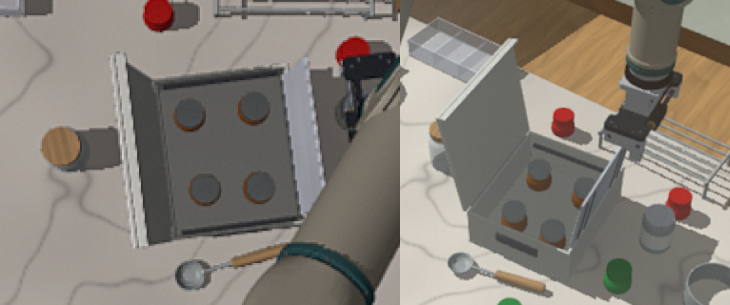

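```bash
python3 - <<'E'
from h import *
p=[583,-56,.136]
prev=None
for a in np.linspace(1.7,-0.02,16):
    r=100+22*np.clip(a/1.7,0,1); q=flp(a,-14,r,5); q[1]-=8;q[2]+=19
    w=W(p,q); print(round(a,2),q.round(1),w.round(1), None if prev is None else (w-prev).round(1)); prev=w
print()
prev=None
for a in np.linspace(1.74,-0.02,18):
    r=195+15*np.clip(a/1.7,0,1); q=cov(a,0,r,8); q[1]+=8;q[2]+=19
    w=W(p,q); print(round(a,2),q.round(1),w.round(1), None if prev is None else (w-prev).round(1)); prev=w
E
```

```text
1.7 [ -14.  -126.7  205.3] [ 586.3 -183.4  205.3] None
1.59 [ -14.  -112.8  205.4] [ 584.4 -169.6  205.4] [-1.9 13.8  0.1]
1.47 [-14.  -99.1 203.9] [ 582.6 -156.1  203.9] [-1.9 13.5 -1.5]
1.36 [-14.  -85.8 200.9] [ 580.8 -142.9  200.9] [-1.8 13.1 -3. ]
1.24 [-14.  -73.2 196.4] [ 579.1 -130.4  196.4] [-1.7 12.5 -4.5]
1.13 [-14.  -61.3 190.6] [ 577.4 -118.6  190.6] [-1.6 11.8 -5.8]
1.01 [-14.  -50.3 183.5] [ 575.9 -107.7  183.5] [-1.5 10.9 -7.1]
0.9 [-14.  -40.3 175.4] [574.6 -97.8 175.4] [-1.4  9.9 -8.2]
0.78 [-14.  -31.4 166.2] [573.4 -89.  166.2] [-1.2  8.8 -9.2]
0.67 [-14.  -23.8 156.2] [572.4 -81.5 156.2] [ -1.    7.6 -10. ]
0.55 [-14.  -17.5 145.6] [571.5 -75.2 145.6] [ -0.9   6.3 -10.7]
0.44 [-14.  -12.5 134.4] [570.8 -70.2 134.4] [ -0.7   5.  -11.2]
0.32 [-14.   -8.8 122.9] [570.3 -66.6 122.9] [ -0.5   3.6 -11.5]
0.21 [-14.   -6.6 111.2] [570.  -64.4 111.2] [ -0.3   2.2 -11.7]
0.09 [-14.   -5.7  99.5] [569.9 -63.5  99.5] [ -0.1   0.9 -11.7]
-0.02 [-14.   -5.9  88. ] [569.9 -63.8  88. ] [  0.   -0.2 -11.5]

1.74 [  0.  161.2 314.7] [561.1 103.8 314.7] None
1.64 [  0.  139.7 317.
[... 398 characters left out ...]
7 -38.9 286.5] [  2.5 -18.3 -10.3]
0.91 [  0.   -0.  274.4] [583.  -56.  274.4] [  2.3 -17.1 -12.1]
0.81 [  0.  -15.8 260.7] [585.1 -71.7 260.7] [  2.1 -15.7 -13.7]
0.7 [  0.  -30.1 245.4] [587.1 -85.8 245.4] [  1.9 -14.1 -15.2]
0.6 [  0.  -42.7 228.9] [588.8 -98.3 228.9] [  1.7 -12.4 -16.6]
0.5 [  0.  -53.4 211.2] [ 590.2 -108.9  211.2] [  1.5 -10.6 -17.7]
0.39 [  0.  -62.2 192.6] [ 591.4 -117.6  192.6] [  1.2  -8.7 -18.6]
0.29 [  0.  -69.  173.3] [ 592.4 -124.4  173.3] [  0.9  -6.7 -19.3]
0.19 [  0.  -73.7 153.4] [ 593.  -129.1  153.4] [  0.6  -4.7 -19.8]
0.08 [  0.  -76.4 133.3] [ 593.4 -131.7  133.3] [  0.4  -2.6 -20.1]
-0.02 [  0.  -77.1 113.1] [ 593.5 -132.4  113.1] [  0.1  -0.7 -20.2]
```

Emit:
play_rows(
  deltas="0 0 0 -0.024 0; 0 0 0 -0.024 0; 0 -0.002 0.015 0 0; 0 -0.002 0.015 0 0; 0 0 0 0 0",
)

```text
time: 4.15
tcp_pos: [591.1, -195.2, 210.6]
tcp_rot: [0.656, 0.755, 0.001, 0.001]
ft_force: [0.1, -0.4, 0.5]
gripper_width: 0.5
```

Emit:
play_rows(
  deltas="0 -0.002 0.014 -0.001 0; 0 -0.002 0.014 -0.001 0; 0 -0.002 0.014 -0.002 0; 0 -0.002 0.013 -0.003 0; 0 -0.002 0.012 -0.005 0; 0 0 0 0 0",
)

```text
time: 4.9
tcp_pos: [579.3, -128.9, 196.0]
tcp_rot: [0.656, 0.754, -0.0, -0.001]
ft_force: [0.8, 0.1, 0.2]
gripper_width: 0.6
```

```bash
python3 look.py a2
```

```text
4.9 [ 579.3 -128.9  196. ] [ 0.656  0.754 -0.    -0.001] [0.8 0.1 0.2]
```

View pics/a2.png

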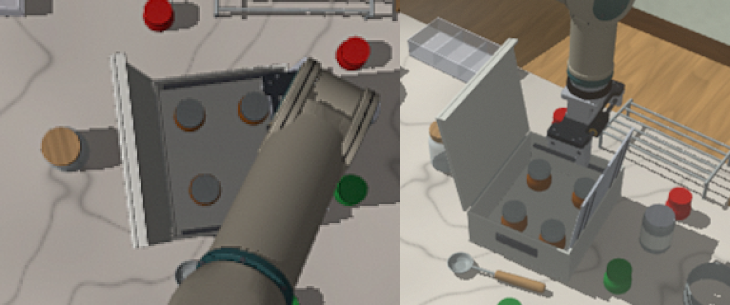

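```bash
cat > zs.py <<'E'
import sys
from h import *
from workcell import manip
c=manip.capture("side"); s=manip.read_state()
a=c["image"][90:340,240:480].copy(); a=cv2.resize(a,None,fx=2.4,fy=2.4,interpolation=3)
P=s["tcp_pos"]; 
for z in(0,-19):
    u=(proj(c,P+[0,0,z])[0]-[240,90])*2.4; print(u); cv2.circle(a,tuple(int(v) for v in u),3,(0,0,255),-1)
cv2.imwrite(f"pics/{sys.argv[1]}.png",a)
E
python3 zs.py z2
```

```text
[297.93611351 362.9092807 ]
[296.82102245 376.40307629]
```

View pics/z2.png

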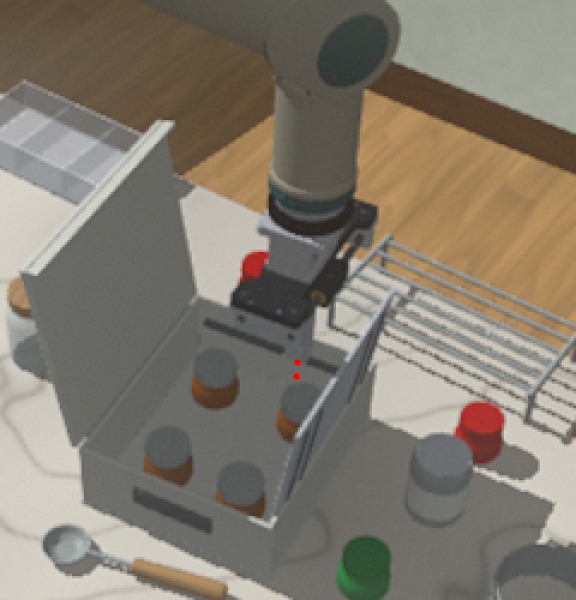

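```bash
cat > ov.py <<'E'
import sys
from h import *
from workcell import manip
p=[float(v) for v in sys.argv[2:7]]
out=[]
for n,(x0,x1,y0,y1) in(("side",(240,460,110,340)),("top",(220,440,150,310))):
    c=manip.capture(n); k=3.4 if n=="side" else 3.4
    k=390/(x1-x0); a=cv2.resize(c["image"][y0:y1,x0:x1],None,fx=k,fy=k,interpolation=3)
    def pl(Q,col): cv2.polylines(a,[((proj(c,[W(p,q) for q in Q])-[x0,y0])*k).astype(int)],True,col,1)
    pl([(130,-110,90),(-130,-110,90),(-130,110,90),(130,110,90)],(0,0,255))
    pl([(130,-110,0),(-130,-110,0),(-130,110,0),(130,110,0)],(0,0,255))
    pl([flp(p[3],x,l,0) for x,l in((114,0),(-114,0),(-114,150),(114,150))],(255,0,0))
    pl([cov(p[4],x,l,8) for x,l in((132,0),(-132,0),(-132,228),(132,228))],(0,160,0))
    out.append(a)
h=max(o.shape[0] for o in out); out=[cv2.copyMakeBorder(o,0,h-o.shape[0],0,0,0) for o in out]
cv2.imwrite(f"pics/{sys.argv[1]}.png",np.hstack(out))
E
python3 ov.py o1 582.9 -55.8 .1358 1.70 1.7375
```

```text
(no output)
```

View pics/o1.png

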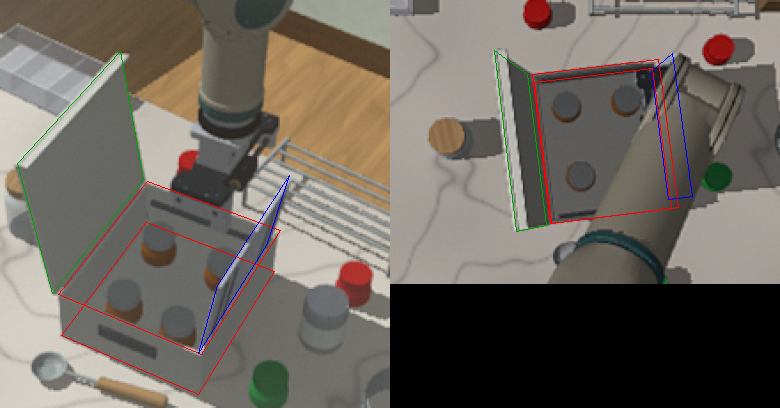

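```bash
python3 - <<'E'
from h import *
from workcell import manip
c=manip.capture("side")
a=c["image"][190:290,320:420]; b=cv2.imread("pics/side0.png")[190:290,320:420]
cv2.imwrite("pics/zz.png",np.hstack([cv2.resize(v,None,fx=4,fy=4,interpolation=3) for v in(a,b)]))
print(proj(c,[[579.3,-128.9,196],[579.3,-128.9,177],[598.8,-172,214.8],[590.8,-225.5,233.6]]))
w=manip.capture("wrist"); cv2.imwrite("pics/w1.png",w["image"])
E
```

```text
[[363.18653075 241.14216275]
 [362.73136215 246.76051418]
 [383.90530004 238.49976048]
 [402.96745623 244.73535421]]
```

View pics/zz.png

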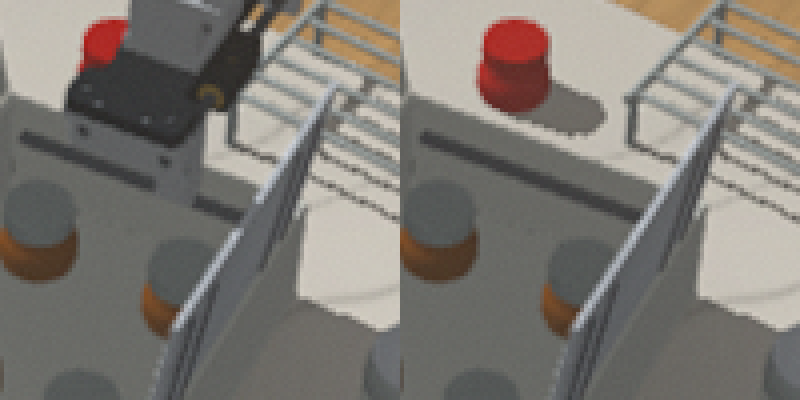

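View pics/w1.png

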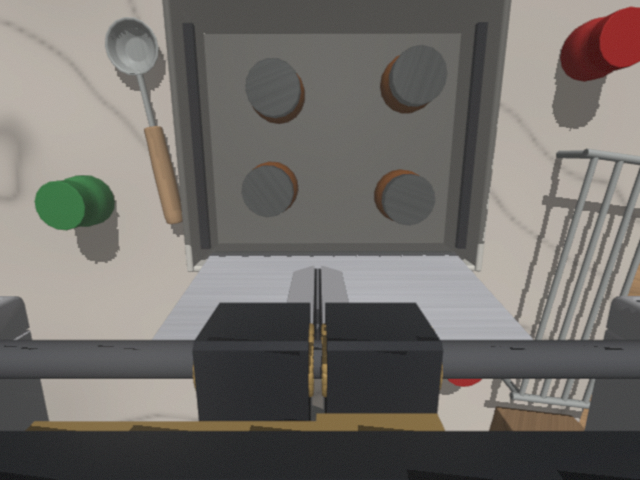

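```bash
python3 - <<'E'
from h import *
from workcell import manip
from scipy.spatial.transform import Rotation as R
s=manip.read_state(); r=R.from_quat(s["tcp_rot"])
for n in("wrist","side"):
    c=manip.capture(n)
    for x in(-8,8):
        for z in(0,10,19): print(n,x,z,proj(c,s["tcp_pos"]+r.apply([x,0,z]))[0].round(1))
c=manip.capture("wrist")
p=[582.9,-55.8,.1358,1.7,1.7375]
for q in [(124,-104,90),(-124,-104,90),(130,-110,90),(-130,-110,90),(130,110,90),(-130,110,90)]: print(q,proj(c,W(p,q))[0].round())
for a in(1.4,1.5,1.6,1.7): print(a,[proj(c,W(p,flp(a,x,150,0)))[0].round() for x in(114,-114)])
E
```

```text
wrist -8 0 [318.2 290.8]
wrist -8 10 [318.2 284.4]
wrist -8 19 [318.1 279.2]
wrist 8 0 [318.2 263.7]
wrist 8 10 [318.2 258.5]
wrist 8 19 [318.2 254.2]
side -8 0 [367.2 242.4]
side -8 10 [366.9 245.3]
side -8 19 [366.7 248. ]
side 8 0 [361. 240.]
side 8 10 [360.8 243. ]
side 8 19 [360.6 245.7]
(124, -104, 90) [475. 269.]
(-124, -104, 90) [191. 268.]
(130, -110, 90) [481. 275.]
(-130, -110, 90) [185. 275.]
(130, 110, 90) [514. -10.]
(-130, 110, 90) [159. -10.]
1.4 [array([568., 286.]), array([121., 286.])]
1.5 [array([565., 315.]), array([123., 314.])]
1.6 [array([561., 341.]), array([126., 341.])]
1.7 [array([555., 365.]), array([131., 365.])]
```

The fingertips slid just over the flap's edge without moving it: the flap pixels haven't changed and there was no force. I'll back off over the top and come in lower.

Emit:
play_rows(
  deltas="0 0 0 0.03 0; 0 0 0 0.03 0; 0 0.004 -0.03 0 0; 0 0.004 -0.03 0 0; 0 0.004 -0.034 0 0; 0 0 0 -0.04 0; 0 0 0 -0.04 0; 0 0 0 0 0; 0 0 0 0 0",
)

```text
time: 6.52
tcp_pos: [592.5, -225.1, 178.1]
tcp_rot: [0.657, 0.754, 0.0, 0.001]
ft_force: [0.4, 0.7, 0.1]
gripper_width: 0.3
```

```bash
python3 zs.py z3
```

```text
[385.99680813 409.65390867]
[384.02132181 422.85540731]
```

View pics/z3.png

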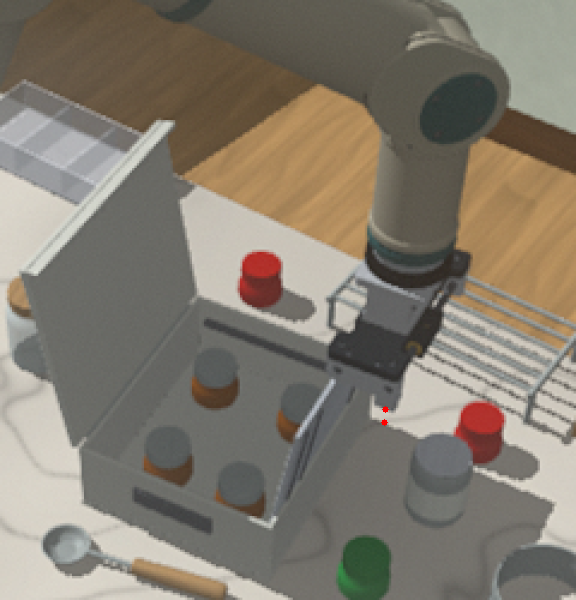

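Emit:
play_rows(
  deltas="0 -0.002 0.014 0 0; 0 -0.002 0.014 0 0; 0 -0.002 0.012 0 0; 0 -0.002 0.012 0 0; 0 -0.002 0.012 -0.001 0; 0 0 0 0 0",
)

```text
time: 7.32
tcp_pos: [581.4, -158.6, 175.4]
tcp_rot: [0.657, 0.754, 0.0, -0.001]
ft_force: [-0.7, -0.1, 0.3]
gripper_width: 0.5
```

```bash
python3 zs.py z4
```

```text
[321.64897216 389.47323557]
[320.31315317 402.66675574]
```

View pics/z4.png

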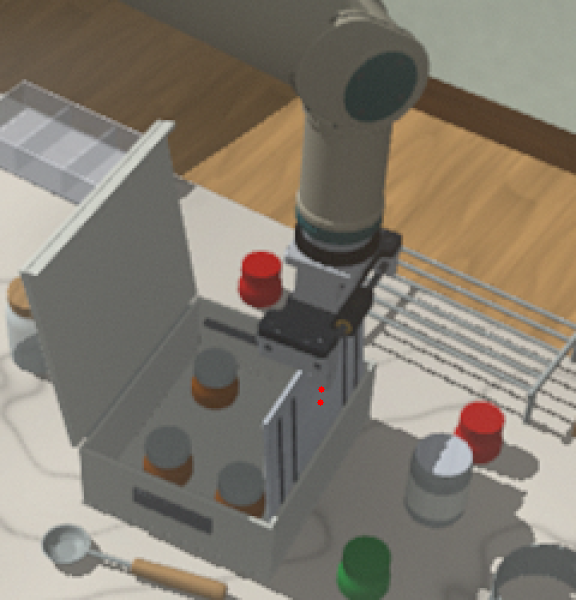

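```bash
python3 - <<'E'
from h import *
p=[583,-56,.136]
prev=None
for a in np.linspace(1.45,-0.05,13):
    r=92+10*(1.45-a)/1.5; q=flp(a,-14,r,5); q[1]-=8;q[2]+=19
    w=W(p,q); print(round(a,2),q.round(1),w.round(1), None if prev is None else (w-prev).round(1)); prev=w
E
```

```text
1.45 [-14.  -99.9 176.9] [ 582.7 -156.9  176.9] None
1.32 [-14.  -88.3 176.3] [ 581.1 -145.3  176.3] [-1.6 11.5 -0.7]
1.2 [-14.  -76.7 174.1] [ 579.5 -133.9  174.1] [-1.6 11.4 -2.1]
1.08 [-14.  -65.4 170.5] [ 578.  -122.7  170.5] [-1.5 11.2 -3.6]
0.95 [-14.  -54.6 165.5] [ 576.5 -112.   165.5] [-1.5 10.7 -5. ]
0.82 [-14.  -44.4 159. ] [ 575.2 -101.9  159. ] [-1.4 10.1 -6.4]
0.7 [-14.  -35.  151.3] [573.9 -92.6 151.3] [-1.3  9.3 -7.7]
0.57 [-14.  -26.6 142.4] [572.7 -84.3 142.4] [-1.1  8.3 -8.9]
0.45 [-14.  -19.3 132.4] [571.8 -77.1 132.4] [ -1.    7.2 -10. ]
0.32 [-14.  -13.3 121.5] [570.9 -71.1 121.5] [ -0.8   6.  -10.9]
0.2 [-14.   -8.7 109.8] [570.3 -66.5 109.8] [ -0.6   4.6 -11.7]
0.07 [-14.   -5.5  97.6] [569.9 -63.3  97.6] [ -0.4   3.1 -12.3]
-0.05 [-14.   -3.9  84.9] [569.7 -61.7  84.9] [ -0.2   1.6 -12.7]
```

Emit:
play_rows(
  deltas="0 -0.0015 0.0115 -0.001 0; 0 -0.0015 0.0115 -0.002 0; 0 -0.0015 0.011 -0.0035 0; 0 -0.0015 0.0105 -0.005 0; 0 -0.0015 0.010 -0.0065 0; 0 -0.001 0.0095 -0.0075 0; 0 0 0 0 0",
)

```text
time: 8.25
tcp_pos: [572.6, -94.8, 149.1]
tcp_rot: [0.657, 0.754, -0.0, -0.001]
ft_force: [0.1, 0.1, -0.0]
gripper_width: 0.4
```

```bash
python3 zs.py z5
```

```text
[261.80110211 384.73963096]
[261.05267162 397.63037434]
```

View pics/z5.png

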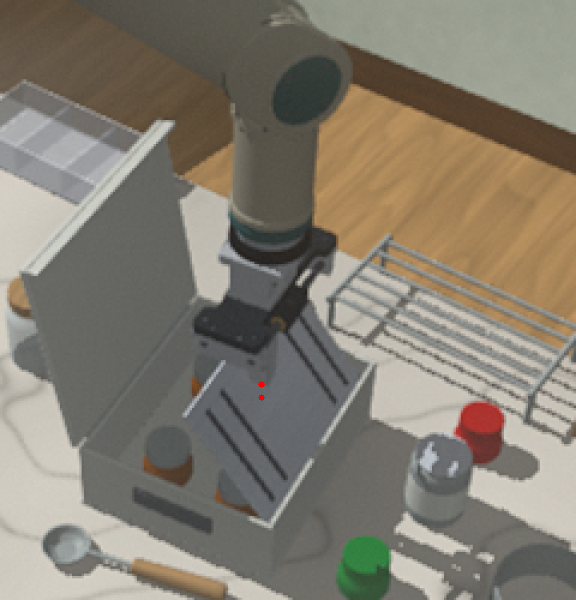

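Emit:
play_rows(
  deltas="0 -0.001 0.008 -0.0085 0; 0 -0.001 0.007 -0.010 0; 0 -0.001 0.005 -0.011 0; 0 -0.0005 0.004 -0.011 0; 0 0 0.002 -0.008 0; 0 0 0 0 0",
)

```text
time: 9.05
tcp_pos: [569.1, -70.4, 100.7]
tcp_rot: [0.657, 0.754, -0.001, -0.001]
ft_force: [-0.9, 0.3, 0.3]
gripper_width: 0.6
```

```bash
python3 zs.py z6
```

```text
[238.0860657  408.49669635]
[237.57131999 420.81337162]
```

View pics/z6.png

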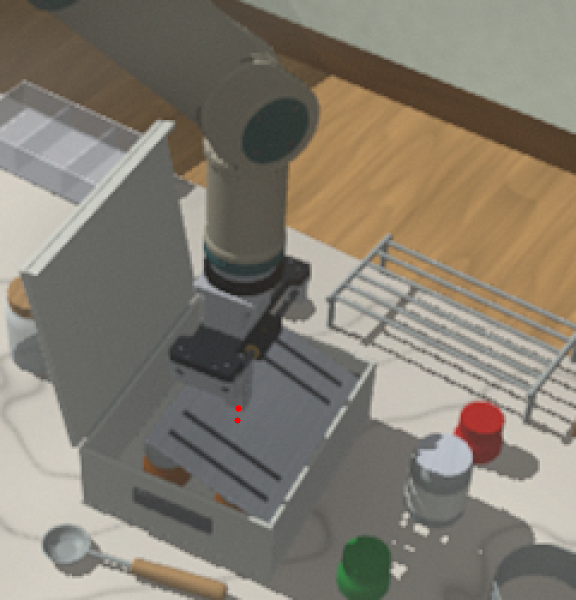

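Nearly folded. I'll press down in small steps and watch the force.

Emit:
play_rows(
  deltas="0 0 0 -0.006 0; 0 0 0 -0.005 0; 0 0 0 0 0; 0 0 0 0 0",
)

```text
time: 9.6
tcp_pos: [569.6, -70.6, 90.6]
tcp_rot: [0.657, 0.754, -0.0, -0.0]
ft_force: [0.3, 0.5, -0.9]
gripper_width: 0.5
```

Emit:
play_rows(
  deltas="0 0 0 -0.003 0; 0 0 0 0 0; 0 0 0 0 0",
)

```text
time: 9.98
tcp_pos: [569.6, -70.5, 87.6]
tcp_rot: [0.657, 0.754, -0.0, -0.0]
ft_force: [0.2, -0.5, 0.2]
gripper_width: 0.7
```

Emit:
play_rows(
  deltas="0 0 0 -0.003 0; 0 0 0 0 0; 0 0 0 0 0",
)

```text
time: 10.35
tcp_pos: [569.6, -70.6, 84.6]
tcp_rot: [0.657, 0.754, -0.0, -0.0]
ft_force: [-0.2, 0.4, -0.6]
gripper_width: 0.7
```

Emit:
play_rows(
  deltas="0 0 0 -0.003 0; 0 0 0 0 0; 0 0 0 0 0",
)

```text
time: 10.72
tcp_pos: [569.6, -70.6, 81.6]
tcp_rot: [0.657, 0.754, -0.0, -0.0]
ft_force: [-0.7, -0.7, 0.2]
gripper_width: 0.6
```

```bash
python3 zs.py z7
```

```text
[237.57638236 421.02710711]
[237.07094674 433.11803752]
```

View pics/z7.png

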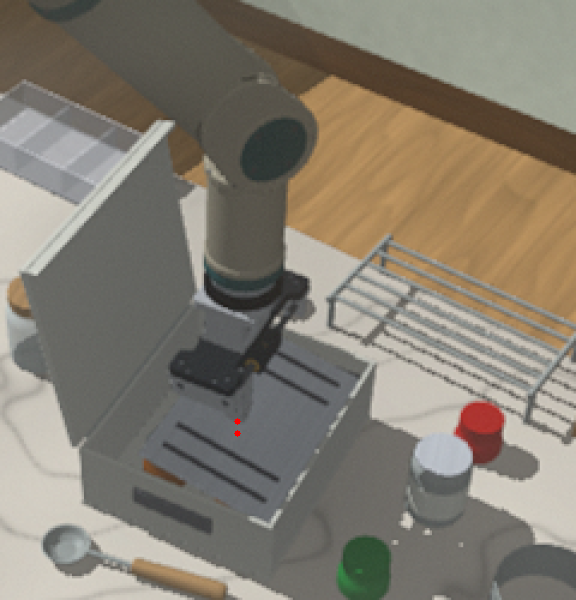

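Emit:
play_rows(
  deltas="0 0 0 -0.003 0; 0 0 0 0 0; 0 0 0 0 0",
)

```text
time: 11.15
tcp_pos: [569.6, -70.6, 78.6]
tcp_rot: [0.657, 0.754, -0.0, -0.0]
ft_force: [-0.2, 0.6, 1.0]
gripper_width: 0.3
```

Emit:
play_rows(
  deltas="0 0 0 -0.003 0; 0 0 0 0 0; 0 0 0 0 0",
)

```text
time: 11.52
tcp_pos: [569.6, -70.6, 75.6]
tcp_rot: [0.657, 0.754, -0.0, -0.0]
ft_force: [-0.1, -0.1, -0.1]
gripper_width: 0.1
```

Emit:
play_rows(
  deltas="0 0 0 -0.002 0; 0 0 0 0 0; 0 0 0 0 0",
)

```text
time: 11.9
tcp_pos: [569.7, -70.6, 73.6]
tcp_rot: [0.657, 0.754, -0.0, 0.0]
ft_force: [0.2, 0.8, 0.2]
gripper_width: 0.3
```

```bash
python3 zs.py z8
```

```text
[237.39133459 426.02950322]
[236.88943775 438.03068262]
```

View pics/z8.png

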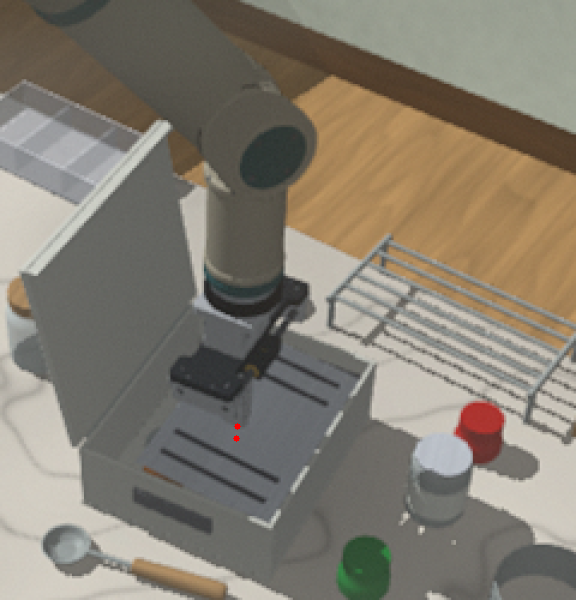

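Emit:
play_rows(
  deltas="0 0 0 -0.003 0; 0 0 0 0 0; 0 0 0 0 0",
)

```text
time: 12.32
tcp_pos: [569.6, -70.6, 70.6]
tcp_rot: [0.657, 0.754, -0.0, -0.0]
ft_force: [-0.6, 1.2, 0.7]
gripper_width: 0.7
```

Emit:
play_rows(
  deltas="0 0 0 -0.002 0; 0 0 0 0 0; 0 0 0 0 0",
)

```text
time: 12.7
tcp_pos: [569.7, -70.5, 68.6]
tcp_rot: [0.657, 0.754, -0.0, 0.0]
ft_force: [-0.1, 0.4, 0.5]
gripper_width: 0.8
```

```bash
python3 ov.py o2 582.9 -55.8 .1358 0 1.7375
```

```text
(no output)
```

View pics/o2.png

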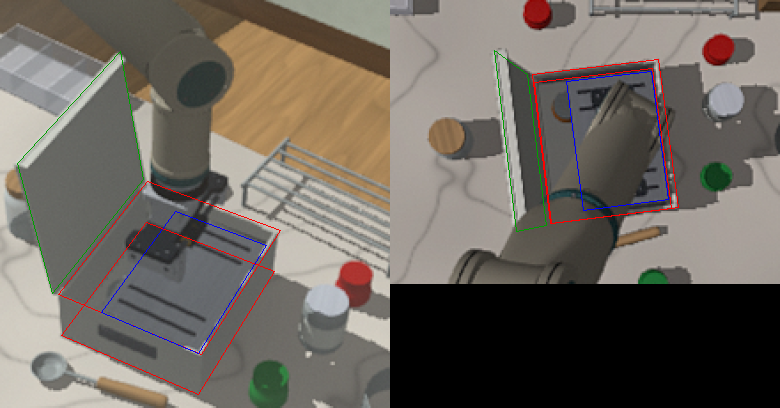

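Emit:
play_rows(
  deltas="0 0 0 -0.002 0; 0 0 0 0 0; 0 0 0 0 0",
)

```text
time: 13.18
tcp_pos: [569.7, -70.5, 66.6]
tcp_rot: [0.657, 0.754, -0.0, 0.0]
ft_force: [-0.7, 0.2, -0.2]
gripper_width: 0.5
```

```bash
python3 - <<'E'
from h import *
from workcell import manip
c=manip.capture("side")
a=c["image"][220:330,265:405]
b=cv2.resize(a,None,fx=5.5,fy=5.5,interpolation=3)
cv2.imwrite("pics/zf.png",b)
E
```

```text
(no output)
```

View pics/zf.png

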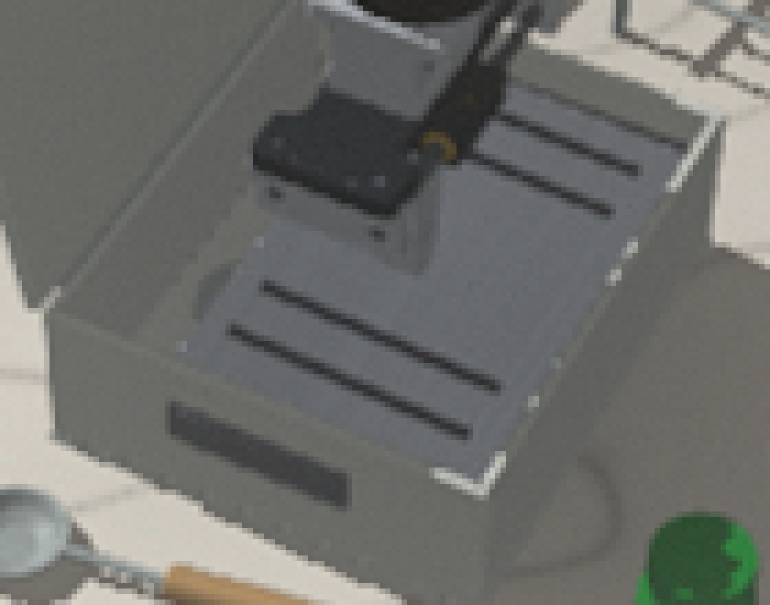

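```bash
python3 - <<'E'
from h import *
from workcell import manip
c=manip.capture("side"); s=manip.read_state(); print(s["ft_force"],s["tcp_pos"])
p=[582.9,-55.8,.1358]
f=lambda P:((proj(c,P)[0]-[265,220])*5.5).round()
for a in(0,.05,.1,.2): print(a,f(W(p,flp(a,-114,150,5))),f(W(p,flp(a,114,150,5))),"hinge",f(W(p,flp(a,-114,0,5))),f(W(p,flp(a,114,0,5))))
for q in[(-130,110,90),(-130,-110,90),(130,-110,90),(-130,110,0),(-130,-110,0),(130,-110,0)]: print(q,f(W(p,q)))
print(f(s["tcp_pos"]))
for a,b in(("top",0),):
  pass
E
```

```text
[0.68647943 0.45952546 0.13351467] [569.68466859 -70.51698391  66.65214365]
0 [176. 359.] [408.  44.] hinge [478. 486.] [691. 150.]
0.05 [176. 348.] [409.  33.] hinge [479. 486.] [691. 151.]
0.1 [178. 338.] [411.  23.] hinge [479. 486.] [692. 151.]
0.2 [182. 318.] [417.   3.] hinge [480. 487.] [693. 151.]
(-130, 110, 90) [ 44. 308.]
(-130, -110, 90) [489. 495.]
(130, -110, 90) [731. 110.]
(-130, 110, 0) [ 53. 435.]
(-130, -110, 0) [479. 620.]
(130, -110, 0) [713. 238.]
[406. 271.]
```

Emit:
play_rows(
  deltas="0 0 0 -0.002 0; 0 0 0 0 0; 0 0 0 0 0",
)

```text
time: 13.65
tcp_pos: [569.7, -70.5, 64.6]
tcp_rot: [0.657, 0.754, -0.0, 0.0]
ft_force: [0.9, -0.1, 0.6]
gripper_width: 0.8
```

Emit:
play_rows(
  deltas="0 0 0 -0.002 0; 0 0 0 0 0; 0 0 0 0 0",
)

```text
time: 14.02
tcp_pos: [569.6, -70.5, 62.6]
tcp_rot: [0.657, 0.754, -0.0, -0.0]
ft_force: [0.2, -0.3, -0.1]
gripper_width: 0.6
```

```bash
python3 - <<'E'
from h import *
from workcell import manip
c=manip.capture("side")
a=c["image"][220:330,265:405]
cv2.imwrite("pics/zf2.png",cv2.resize(a,None,fx=5.5,fy=5.5,interpolation=3))
cv2.imwrite("pics/w2.png",manip.capture("wrist")["image"])
E
```

```text
(no output)
```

View pics/zf2.png

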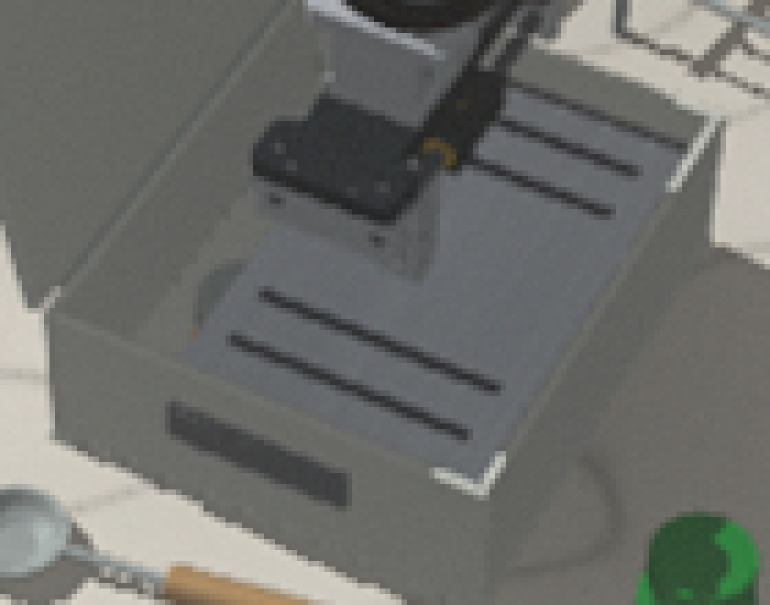

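View pics/w2.png

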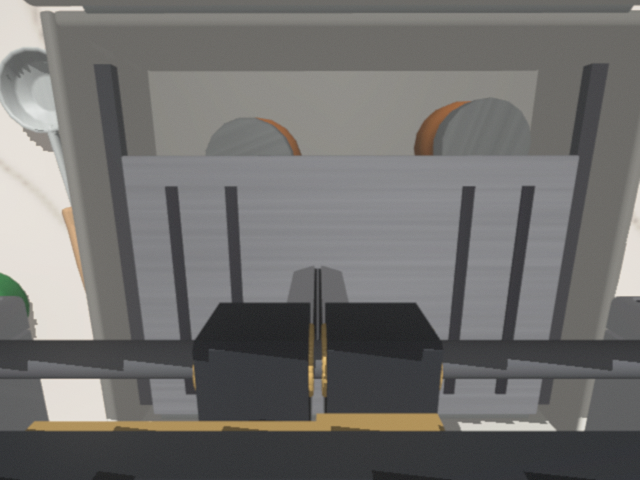

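Emit:
play_rows(
  deltas="0 0 0 -0.002 0; 0 0 0 0 0; 0 0 0 0 0",
)

```text
time: 14.5
tcp_pos: [569.8, -70.5, 62.3]
tcp_rot: [0.657, 0.754, 0.001, 0.0]
ft_force: [-3.8, 0.6, 13.9]
gripper_width: 0.5
```

Emit:
play_rows(
  deltas="0 0 0 -0.0015 0; 0 0 0 0 0; 0 0 0 0 0",
)

```text
time: 14.88
tcp_pos: [569.8, -70.5, 62.1]
tcp_rot: [0.657, 0.754, 0.001, -0.0]
ft_force: [-6.2, 2.4, 25.1]
gripper_width: 0.3
```

Emit:
play_rows(
  deltas="0 0 0 -0.0015 0; 0 0 0 0 0; 0 0 0 0 0",
)

```text
time: 15.25
tcp_pos: [569.9, -70.5, 62.0]
tcp_rot: [0.657, 0.754, 0.001, -0.0]
ft_force: [-9.0, 3.3, 34.6]
gripper_width: 0.5
```

```bash
python3 - <<'E'
from h import *
from workcell import manip
c=manip.capture("side")
a=c["image"][220:330,265:405]
cv2.imwrite("pics/zf3.png",cv2.resize(a,None,fx=5.5,fy=5.5,interpolation=3))
E
```

```text
(no output)
```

View pics/zf3.png

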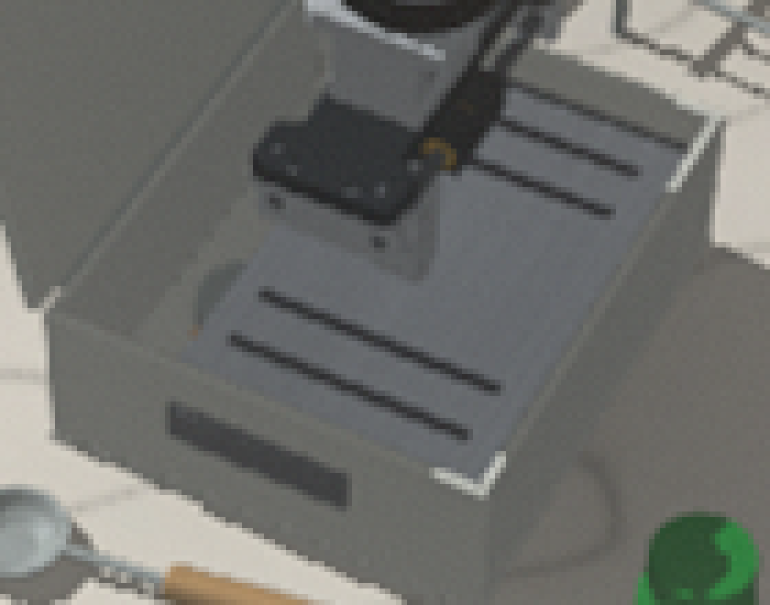

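The flap hit its stop at TCP z≈62, and force rises with no further motion, so it is folded flat. Next I'll lift and cross over to the outside of the cover.

Emit:
play_rows(
  deltas="0 0 0 0.01 0; 0 0 0 0.05 0; 0 0 0 0.055 0; 0 0 0 0.055 0; 0 0 0 0.055 0; 0 0 0 0.055 0; 0 0 0 0.05 0; 0 0 0 0 0",
)

```text
time: 16.3
tcp_pos: [571.6, -71.4, 391.5]
tcp_rot: [0.657, 0.754, 0.002, 0.003]
ft_force: [0.5, 0.0, -0.4]
gripper_width: 0.6
```

```bash
python3 ov.py o3 582.9 -55.8 .1358 0 1.7375
```

```text
(no output)
```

View pics/o3.png

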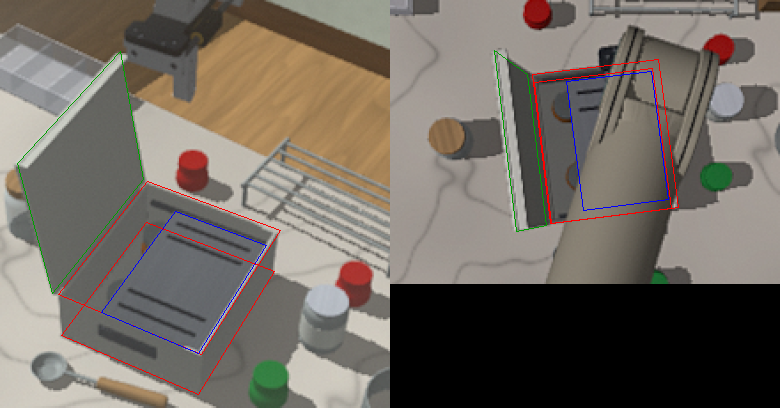

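Emit:
play_rows(
  deltas="0 -0.003 0.045 0 0; 0 -0.003 0.055 0 0; 0 -0.003 0.055 0 0; 0 -0.003 0.055 0 0; 0 0 0 0 0; 0 0 0 -0.05 0; 0 0 0 -0.05 0; 0 0 0 0 0; 0 0 0 0 0",
)

```text
time: 17.52
tcp_pos: [558.6, 138.7, 288.8]
tcp_rot: [0.658, 0.753, 0.0, 0.001]
ft_force: [0.5, -0.4, 1.0]
gripper_width: 0.4
```

```bash
python3 ov.py o4 582.9 -55.8 .1358 0 1.7375
```

```text
(no output)
```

View pics/o4.png

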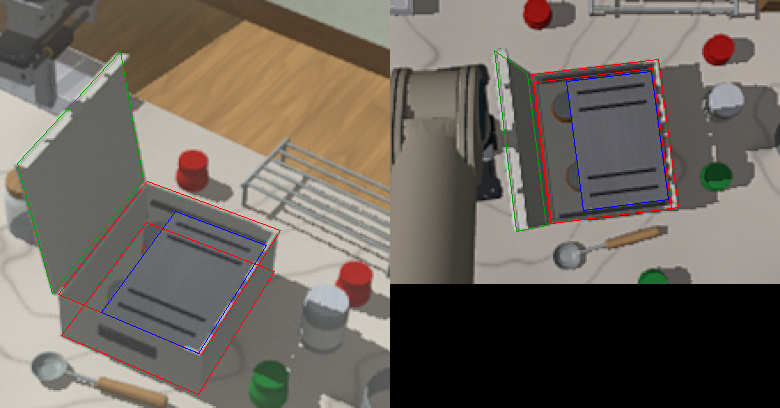

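```bash
python3 - <<'E'
from h import *
p=[583,-56,.136]
prev=None
for a in np.linspace(1.7375,-0.0,19):
    r=186+6*np.clip(1-a/1.7,0,1); q=cov(a,0,r,8); q[1]+=8;q[2]-=8.5
    w=W(p,q); print(round(a,2),q.round(1),w.round(1), None if prev is None else (w-prev).round(1)); prev=w
E
```

```text
1.74 [  0.  156.8 263.6] [561.7  99.3 263.6] None
1.64 [  0.  139.  266.7] [564.1  81.8 266.7] [  2.4 -17.6   3.1]
1.54 [  0.  121.1 268.2] [566.6  64.  268.2] [  2.4 -17.8   1.5]
1.45 [  0. 103. 268.] [569.   46.1 268. ] [  2.4 -17.9  -0.2]
1.35 [  0.   85.1 266. ] [571.5  28.3 266. ] [  2.4 -17.8  -2. ]
1.25 [  0.   67.3 262.3] [573.9  10.7 262.3] [  2.4 -17.6  -3.7]
1.16 [  0.   50.  256.9] [576.2  -6.5 256.9] [  2.3 -17.2  -5.4]
1.06 [  0.   33.3 249.8] [578.5 -23.1 249.8] [  2.3 -16.6  -7.1]
0.97 [  0.   17.2 241.1] [580.7 -38.9 241.1] [  2.2 -15.9  -8.7]
0.87 [  0.    2.1 230.9] [582.7 -53.9 230.9] [  2.1 -15.  -10.2]
0.77 [  0.  -12.  219.3] [584.6 -67.9 219.3] [  1.9 -14.  -11.6]
0.68 [  0.  -24.9 206.3] [586.4 -80.7 206.3] [  1.8 -12.8 -13. ]
0.58 [  0.  -36.6 192.2] [588.  -92.3 192.2] [  1.6 -11.5 -14.2]
0.48 [  0.  -46.8 176.9] [ 589.4 -102.4  176.9] [  1.4 -10.2 -15.3]
0.39 [  0.  -55.6 160.7] [ 590.5 -111.1  160.7] [  1.2  -8.7 -16.2]
0.29 [  0.  -62.7 143.7] [ 591.5 -118.2  143.7] [  1.   -7.1 -17. ]
0.19 [  0.  -68.2 126.1] [ 592.3 -123.6  126.1] [  0.7  -5.4 -17.6]
0.1 [  0.  -72.  107.9] [ 592.8 -127.3  107.9] [  0.5  -3.7 -18.1]
-0.0 [  0.  -74.   89.5] [ 593.  -129.3   89.5] [  0.3  -2.  -18.4]
```

Emit:
play_rows(
  deltas="0 0 0 -0.012 0; 0 0 0 -0.012 0; 0 0 0 0 0",
)

```text
time: 18.0
tcp_pos: [556.8, 139.5, 262.5]
tcp_rot: [0.657, 0.754, -0.001, -0.001]
ft_force: [-0.7, 0.6, -1.0]
gripper_width: 0.7
```

Emit:
play_rows(
  deltas="0 0.002 -0.015 0 0; 0 0.002 -0.015 0 0; 0 0.001 -0.009 0.001 0; 0 0.001 -0.009 0.001 0; 0 0.001 -0.009 0.001 0; 0 0.001 -0.009 0.001 0; 0 0.001 -0.009 0 0; 0 0.001 -0.009 0 0; 0 0 0 0 0",
)

```text
time: 19.12
tcp_pos: [567.2, 53.7, 267.5]
tcp_rot: [0.658, 0.753, -0.001, 0.0]
ft_force: [0.4, -0.3, -0.3]
gripper_width: 0.6
```

```bash
python3 ov.py o5 582.9 -55.8 .1358 0 1.58
```

```text
(no output)
```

View pics/o5.png

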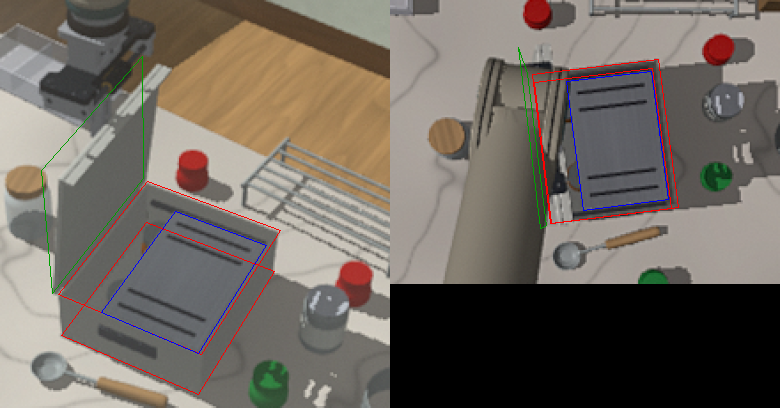

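Emit:
play_rows(
  deltas="0 0.002 -0.013 0 0; 0 0.002 -0.013 -0.001 0; 0 0.002 -0.013 -0.002 0; 0 0.002 -0.013 -0.003 0; 0 0.002 -0.013 -0.004 0; 0 0.002 -0.012 -0.005 0; 0 0.002 -0.012 -0.006 0; 0 0.002 -0.0115 -0.0065 0; 0 0.0015 -0.011 -0.0075 0; 0 0 0 0 0",
)

```text
time: 20.48
tcp_pos: [585.2, -58.0, 232.2]
tcp_rot: [0.658, 0.753, -0.001, 0.001]
ft_force: [-0.8, -0.5, 0.1]
gripper_width: 0.8
```

```bash
python3 ov.py o6 582.9 -55.8 .1358 0 0.87
```

```text
(no output)
```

View pics/o6.png

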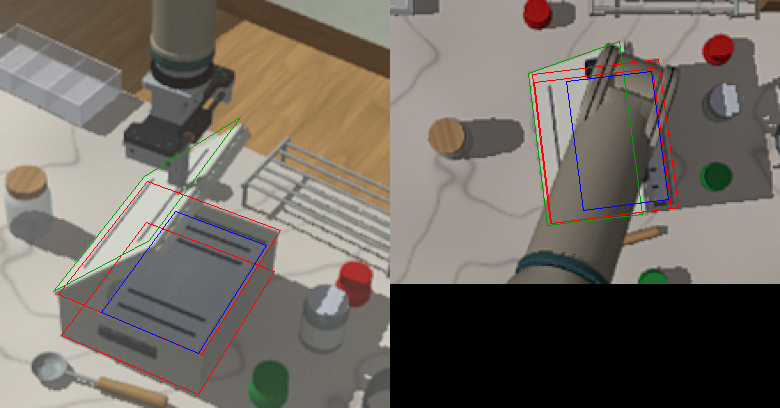

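Good, the cover is at about 0.85. I'll keep following the arc.

Emit:
play_rows(
  deltas="0 0.001 -0.0085 -0.008 0; 0 0.001 -0.0085 -0.009 0; 0 0.001 -0.008 -0.009 0; 0 0.001 -0.0075 -0.010 0; 0 0.001 -0.007 -0.010 0; 0 0.001 -0.0065 -0.011 0; 0 0.001 -0.006 -0.011 0; 0 0 -0.005 -0.011 0; 0 0 -0.004 -0.011 0; 0 0 0 0 0",
)

```text
time: 21.82
tcp_pos: [590.9, -117.1, 141.4]
tcp_rot: [0.657, 0.754, -0.001, -0.001]
ft_force: [0.1, 0.7, -0.2]
gripper_width: 0.3
```

```bash
python3 ov.py o7 582.9 -55.8 .1358 0 0.3
```

```text
(no output)
```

View pics/o7.png

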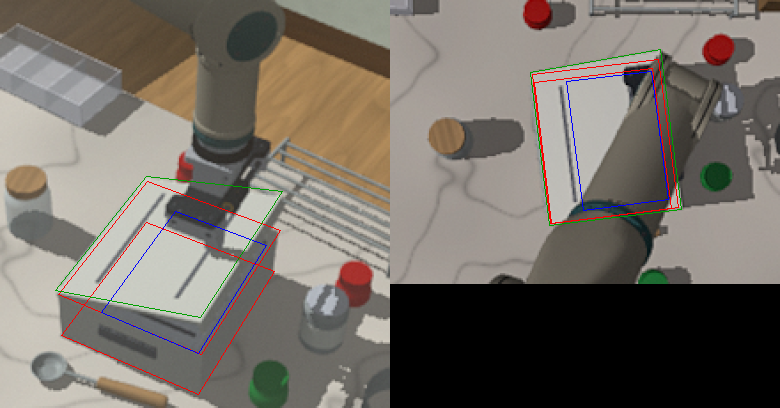

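Emit:
play_rows(
  deltas="0 0 -0.003 -0.011 0; 0 0 -0.003 -0.011 0; 0 0 -0.002 -0.010 0; 0 0 -0.001 -0.009 0; 0 0 0 -0.005 0; 0 0 0 0 0; 0 0 0 0 0",
)

```text
time: 22.8
tcp_pos: [592.1, -125.9, 96.7]
tcp_rot: [0.657, 0.754, -0.0, -0.0]
ft_force: [-0.5, -1.0, 0.1]
gripper_width: 0.6
```

Emit:
play_rows(
  deltas="0 0 0 -0.003 0; 0 0 0 0 0; 0 0 0 0 0",
)

```text
time: 23.18
tcp_pos: [592.1, -125.8, 93.7]
tcp_rot: [0.657, 0.754, 0.0, -0.0]
ft_force: [0.2, -0.0, -0.1]
gripper_width: 0.5
```

Emit:
play_rows(
  deltas="0 0 0 -0.002 0; 0 0 0 0 0; 0 0 0 0 0",
)

```text
time: 23.55
tcp_pos: [592.2, -125.9, 91.6]
tcp_rot: [0.657, 0.754, -0.0, -0.0]
ft_force: [-0.0, 0.4, -0.4]
gripper_width: 0.6
```

Emit:
play_rows(
  deltas="0 0 0 -0.002 0; 0 0 0 0 0; 0 0 0 0 0",
)

```text
time: 23.92
tcp_pos: [592.1, -125.9, 89.6]
tcp_rot: [0.657, 0.754, -0.0, -0.0]
ft_force: [0.3, 0.0, -0.2]
gripper_width: 0.3
```

Emit:
play_rows(
  deltas="0 0 0 -0.002 0; 0 0 0 0 0; 0 0 0 0 0",
)

```text
time: 24.3
tcp_pos: [592.2, -125.9, 89.3]
tcp_rot: [0.657, 0.754, 0.001, -0.0]
ft_force: [-3.0, 0.6, 11.2]
gripper_width: 0.6
```

Emit:
play_rows(
  deltas="0 0 0 -0.002 0; 0 0 0 0 0; 0 0 0 0 0",
)

```text
time: 24.68
tcp_pos: [592.3, -125.9, 89.1]
tcp_rot: [0.657, 0.754, 0.001, 0.0]
ft_force: [-5.8, 2.4, 25.6]
gripper_width: 0.7
```

Emit:
play_rows(
  deltas="0 0 0 0.006 0; 0 0 0 0.04 0; 0 0 0 0.06 0; 0 0 0 0.06 0; 0 0 0 0.06 0; 0 0 0 0.06 0; 0 -0.03 -0.05 0 0; 0 -0.03 -0.05 0 0; 0 0 0 0 0; 0 0 0 0 0",
)

```text
time: 25.92
tcp_pos: [532.5, -225.3, 371.4]
tcp_rot: [0.657, 0.754, 0.0, -0.0]
ft_force: [0.0, -0.8, -0.4]
gripper_width: 0.5
```

```bash
python3 ov.py o8 582.9 -55.8 .1358 0 0; python3 - <<'E'
from workcell import manip
import cv2
for n in("side","top"): cv2.imwrite(f"pics/{n}9.png",manip.capture(n)["image"])
a=cv2.imread("pics/side9.png")[190:340,260:430]; cv2.imwrite("pics/s9.png",cv2.resize(a,None,fx=4,fy=4,interpolation=3))
E
```

```text
(no output)
```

View pics/o8.png

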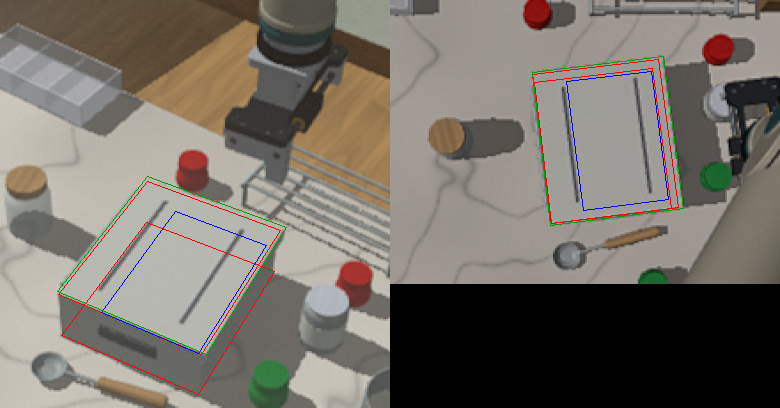

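View pics/s9.png

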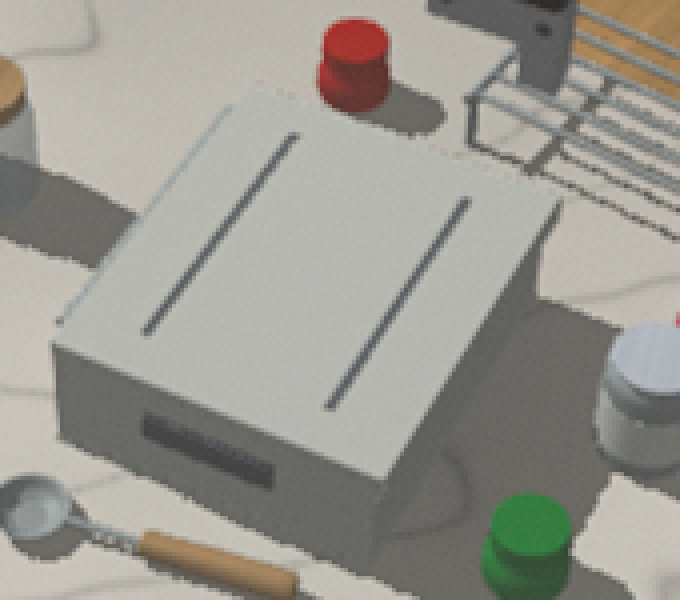

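View pics/top9.png

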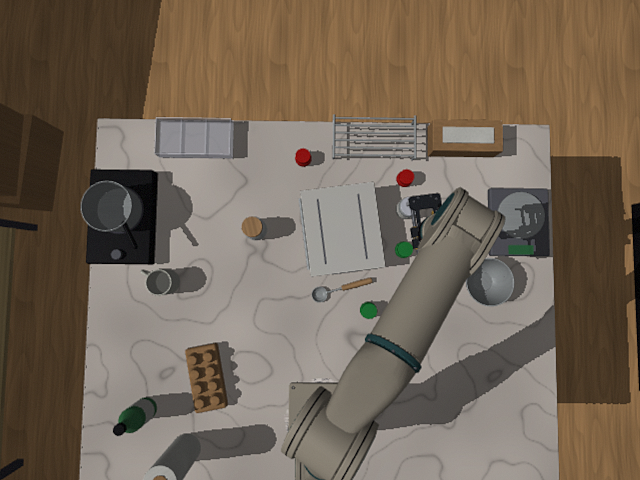

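The cover lies level on the rim: its outline at side (345–380,215–310) matches the shut model. The bystanders are at the same pixels as at the start, and the arm is clear of everything.

```bash
python3 -c "
from workcell import manip
print(manip.close_job())"
```

```text
the job is handed in; nothing more can be done
None
```

I folded the flap down flat first, then pushed the cover over and pressed it shut, and handed the job in at about 26 s. No verdict is reported.

- **Flap:** it reached its stop at TCP z of about 62 mm, with up to 35 N of force and no further motion. After I lifted off, the side view matched the folded-flat model.
- **Cover:** it reached its stop at TCP z of about 89 mm, with up to 26 N. The final side and top views match the shut model.
- **Other things:** the sugar jar, spoon, mug, tin and look-alike jars sit where they were at the start in the final pictures. The arm is clear of everything and the force reads about 0 N. The custard jars are hidden under the flap and cover; they looked undisturbed when last in view.

**Disagreements along the way:**
- The first push passed just over the flap's edge without moving it. With the gripper shut, the fingertips sit about 9 mm above the TCP rather than 19 mm ahead of it. I went back lower and corrected for this.
- The side view was a few pixels off the fitted model in places, so I judged both stops by force.

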